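# Shut the bit box and ready the stick screwdriver

### The arm

A 7-joint arm with a two-finger parallel gripper is mounted at the origin on the work surface. World frame = base frame: x ahead of the robot, y to its left, z up, the work surface at z = 0. Lengths are in m, angles in degrees, forces in N, time in s.
With the tool pointing down it reaches from about 0.35 to 0.9 m from the base axis. Payload 19.9 kg.
Tool frame: the origin (TCP) lies midway between the tips of the shut fingers; the grasp point (between the pads) lies 19 mm behind it; z points along the fingers, y is the line along which they close (so a half turn about z gives the same grasp; the last joint's range is limited). The gripper opens to 85 mm and grips with 20 to 120 N. Pads are 22 mm wide; open, the fingers measure 114 mm over their backs; the gripper's body (76 mm by 85 mm) begins 54 mm behind the grasp point. The pads swing forward as they close: fully open they stand 13 mm farther back than shut.
Start: joints at [-73.539, 23.915, -0.59, 92.452, 0.269, 63.638, -3.037], TCP at [0.202, 0.592, 0.231] pointing down, gripper open.
Joint ranges: [-161.28, 161.28], [-22.2, 115.67], [-73.04, 71.86], [3.21, 147.25], [-68.34, 248.33], [10.77, 114.83], [-161.83, 161.83]. Speed limits (degrees/s): [108.29, 108.29, 136.94, 136.94, 172.46, 172.46, 172.46].

### API

Orientations are given as a 3x3 rotation matrix whose columns are the frame's x, y, z axes.
In Python, from station import robot, imaging gives the robot as it stands.
- The arm moves only by the tool move_arm, never from a script. Its argument "increments" is a list of rows, each a list of 7 numbers: the turn, a rotation vector about the world's x, y, z in degrees, then the shift along the world's x, y, z in cm, then the closure, from -1 (fully open) to 1 (shut). In form: [[wx, wy, wz, tx, ty, tz, fingers], ...]. A call has 1 to 12 rows; each row is the pose to reach, as a shift and turn from the pose commanded when the call began; what a row does not reach only later rows make up. A row lasts 1/10 s, in which the tool goes at most 50 mm and 8.59 degrees, less where a joint would pass 70% of its speed; a pose out of reach is approached as far as the arm can. A call with a gripper value outside its range is refused whole. The fingers move at their own pace and stop on an object; the grip force is fixed at half the most. Time passes only in rows, so rows that repeat a pose let the fingers close. It gives the time, the measured TCP pose, the force, the opening and the grip force at its end, in the units of the state.
- robot.observe(): the state, without advancing time (a new reading comes with each control period).
- imaging.snapshot(name): name is "scene" or "side" or "wrist"; returns the picture (480x640x3 uint8, blue, green, red); there is no depth.
- imaging.calibration(name): a dict with "intrinsics" (3x3 intrinsics, pixels), "view" (4x4, takes a point from world to camera coordinates); the wrist camera has in their place "mount" (4x4, takes a point from camera to tool coordinates, whose origin is the TCP and whose axes are the flange's). Camera axes: x right, y down, z forward; pixel columns grow to the right and rows downward; lengths in m; the calibration is good to about 2 mm. A picture is of the moment at which its call begins: read the wrist's pose just before it. calibration takes no time and is no camera call.
- robot.job_done(): hands the job in; it is judged then, once.
The state is a dict: "clock": time; "q": joint angles; "joint_vel": joint speeds; "tau": joint torques, N m; "ee_pos": TCP position; "ee_rot": TCP orientation; "force": force on the tool from outside, world axes, zero at the start; "wrist_torque": the same for the moment, N m; "opening": finger opening in m; "grasp_force": force on a finger pad.
Only numpy, scipy, OpenCV 4.12 (cv2) and the standard library are available. Lean on these libraries where they do the work, as an engineer would, in place of code of your own. Each camera call takes 0.05 s, during which the arm holds its last target. There are 200 camera calls.

### The job

Before drilling throws dust about, press both orange covers of the bit box down until they snap shut. Then draw the red stick screwdriver out of its sloping sleeve, turn it level and keep it held up in the gripper, at least 20 cm above the bench; finish while still holding it there, still and level, with both covers shut. Leave the other things on the bench where they are.

Things in the scene. Friction and masses are not known exactly. Their poses are not given: they have to be found in the camera images.
- bitbox: black bit box fixed to the bench, 90 (x) x 172 (y) x 45 mm tall, two open wells side by side in y holding metal bits, each with an orange hinged cover; origin at the centre of its underside, z up; hinges along its +x edge (42 mm from the origin), free edges towards -x. Place and yaw vary; it may be on either side.
- cover_left (a joint): angle of the left-hand orange cover of the bit box: 0 shut, grows as its free edge lifts, stop at 1.15 rad; stays wherever it is left (light friction), starts at 0.5 to 1.1. Over the last 0.13 rad a nub at the free edge has to be pressed past a spring plunger (5 to 8 N at the free edge); below about 0.05 rad the plunger holds it shut.
- cover_left_press (a point): where to press the left-hand cover (the box's +y half): on its top face, mid width, 66 mm from the hinge axis, 20 mm short of the free edge; moves with the cover. x points along the cover to the hinge, z is its upper normal. Cover 84 x 78 x 4 mm thick; a black ridge 10 mm wide, 2.5 mm high runs along the free edge from 8 mm beyond this point.
- cover_left_hinge (a point): point on the hinge axis of the left-hand cover, mid width, 47 mm above the bench, at mid thickness of the cover, along the box's far edge; axes as the press point (they turn with the cover); y is the hinge axis. With the cover at angle 0 the free edge points along -x of the box.
- cover_right (a joint): angle of the right-hand orange cover of the bit box: 0 shut, grows as its free edge lifts, stop at 1.15 rad; stays wherever it is left (light friction), starts at 0.5 to 1.1. Over the last 0.13 rad a nub at the free edge has to be pressed past a spring plunger (5 to 8 N at the free edge); below about 0.05 rad the plunger holds it shut.
- cover_right_press (a point): where to press the right-hand cover (the box's -y half): on its top face, mid width, 66 mm from the hinge axis, 20 mm short of the free edge; moves with the cover. x points along the cover to the hinge, z is its upper normal. Cover 84 x 78 x 4 mm thick; a black ridge 10 mm wide, 2.5 mm high runs along the free edge from 8 mm beyond this point.
- cover_right_hinge (a point): point on the hinge axis of the right-hand cover, mid width, 47 mm above the bench, at mid thickness of the cover, along the box's far edge; axes as the press point (they turn with the cover); y is the hinge axis. With the cover at angle 0 the free edge points along -x of the box.
- stand: grey tool stand fixed to the bench: base plate 165 (x, -72 to 92) x 100 (y) x 8 mm and a square sleeve sloping 45 degrees, mouth up and towards the stand's -x (the robot's side). Origin on the bench, z up. Sleeve 85 mm deep, 36 mm square inside, 44 outside; a 20 mm wide tongue under the barrel goes on 50 mm past the mouth. Cheek plates at y = +-24 mm, 70 mm high.
- sleeve_mouth (a point): centre of the sleeve's mouth, 105 mm above the bench, on the stand (axes as the stand); the sleeve's way out is (-0.707, 0, 0.707) in the stand's axes
- driver_mid (a point): middle of the red barrel of the stick screwdriver (loose, about 0.3 kg). z runs along the tool from bit to butt; x and y are normal to the barrel's flats, y level in the sleeve. Barrel 30 x 30 x 150 mm long (75 mm each way from here), black butt end. In the sleeve its upper 100 mm is free: good grip 40 mm from here towards the butt, fingers on the y sides, from above.
- driver_nose (a point): end of the screwdriver's bit, 110 mm from driver_mid along -z of the tool; it rests on the sleeve's floor 85 mm inside the mouth, so the tool must be drawn some 90 mm along the sleeve to be free
- driver: the stick screwdriver as a whole, 185 mm long; origin at the bit's end, axes as driver_mid
- tape: bystander: roll of tan tape lying flat, outer diameter 90, 30 tall; leave it where it is
- sanding_block: bystander: cork sanding block, 60 x 110 x 35 tall; leave it where it is
- jar: bystander: jar with blue label and white lid, diameter 76, 85 tall; leave it where it is
- cup: bystander: white mixing cup, diameter 76, 80 tall; leave it where it is
- wrench: bystander: steel wrench lying flat; leave it where it is
- old_screwdriver: bystander: plain screwdriver with yellow handle lying flat; leave it where it is
- glue: bystander: white glue bottle with red label, diameter 56, 150 tall; leave it where it is
There are look-alikes about, which are no part of the job. Of the things that look like the bitbox, the smaller one is meant.

How it is judged (in metres and radians):
On the way, in this order (a step that is already met when the one before it is completed fails the run):
1. both covers snapped shut, the screwdriver still in its sleeve (value of joint each of cover_left, cover_right below 0.05 rad and z of driver_nose in the frame of stand below 0.07 m), for 0.2 s.
2. the screwdriver drawn clear of its sleeve, held in the gripper (z of driver_nose in the frame of stand above 0.115 m and contact force between the fingers and driver above 1 N), for 0.1 s.
At the end, for the whole second after the job is handed in: Both covers shut (below 0.05 rad); the screwdriver gripped by the fingers (over 2 N), its middle more than 0.19 m above the bench, level within 10 degrees, at rest (under 0.03 m/s and 0.2 rad/s), touching neither stand nor bit box (value of joint each of cover_left, cover_right below 0.05 rad and height (world z) of driver_mid above 0.19 m and angle between driver_mid's own z axis and vertical between 1.396 and 1.746 rad and contact force between the fingers and driver above 2 N and contact force between driver and stand below 0.1 N and contact force between driver and bitbox below 0.1 N and linear speed of driver below 0.03 m/s and angular speed of driver below 0.2 rad/s); the arm keeps its last pose, push and grip.
It fails at once if another thing on the bench is moved by more than 30 mm (distance of any of tape, sanding_block, jar, cup, wrench, old_screwdriver, glue from where it was at the start of the episode above 0.03 m).
It also fails if it takes over 61 s, if anything falls off the work surface, if the arm or the gripper's body presses on something with over 40 N, if the wrist force passes 120 N, or if a joint passes its speed limit or range.

## Working session

There is one attempt and no reset: what is moved stays moved. The work goes in short steps, Python scripts to look and compute and a tool call to move; the robot and the scene stay as the last step left them, time stands still between calls to the robot, and variables do not carry over. Pictures are saved under pics/ and viewed, at most 10 in all, crops included, and the job is handed in when it is done.

Besides the shell and the picture viewer there is one more tool, called after ">>>" as name(argument=value, ...) on one line, values as JSON. move_arm: Moves the arm, as the interface text tells. Its arguments: {"type":"object","properties":{"increments":{"type":"array","items":{"type":"array","items":{"type":"number"}}}},"required":["increments"]}

```bash
mkdir -p pics; python3 - <<'E'
from station import robot, imaging
import cv2,numpy as np
s=robot.observe(); print(s['clock'],s['ee_pos'],s['ee_rot'],s['opening'])
for n in("scene","side"):
    im=imaging.snapshot(n); cv2.imwrite(f"pics/{n}0.png",im); c=imaging.calibration(n); print(n,c['intrinsics'],np.round(c['view'],3))
print(imaging.calibration("wrist"))
E
```

```text
0.0 [0.2017145  0.59116505 0.23064121] [[-9.46432998e-01  3.22900114e-01 -3.10947595e-04]
 [ 3.22900245e-01  9.46432175e-01 -1.25261105e-03]
 [-1.10177444e-04 -1.28591749e-03 -9.99999167e-01]] 0.08534767765591528
scene [[440.43845365   0.         322.86449099]
 [  0.         440.43845365 233.34544305]
 [  0.           0.           1.        ]] [[-0.827  0.561 -0.007  0.441]
 [ 0.347  0.501 -0.793 -0.118]
 [-0.441 -0.658 -0.61   1.206]
 [ 0.     0.     0.     1.   ]]
side [[469.8781189    0.         320.09259187]
 [  0.         469.8781189  245.50523655]
 [  0.           0.           1.        ]] [[ 0.912 -0.41   0.02  -0.477]
 [-0.215 -0.519 -0.827  0.188]
 [ 0.349  0.75  -0.561  0.921]
 [ 0.     0.     0.     1.   ]]
{'intrinsics': array([[350.36480472,   0.        , 319.07610823],
       [  0.        , 350.36480472, 238.20602338],
       [  0.        ,   0.        ,   1.        ]]), 'mount': array([[-1.00722811e-03, -9.55788305e-01, -2.94053911e-01,
         7.44707070e-02],
       [ 9.99999493e-01, -9.63234034e-04, -2.94435033e-04,
        -6.85691548e-04],
       [-1.82517338e-06, -2.94054058e-01,  9.55788790e-01,
        -1.41515014e-01],
       [ 0.00000000e+00,  0.00000000e+00,  0.00000000e+00,
         1.00000000e+00]])}
```

View pics/scene0.png

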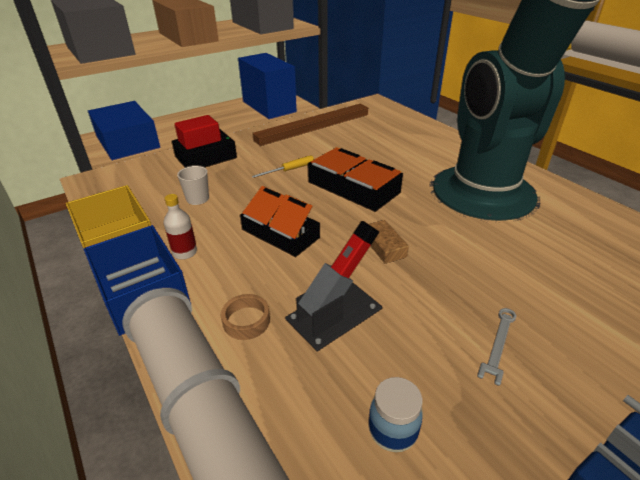

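View pics/side0.png

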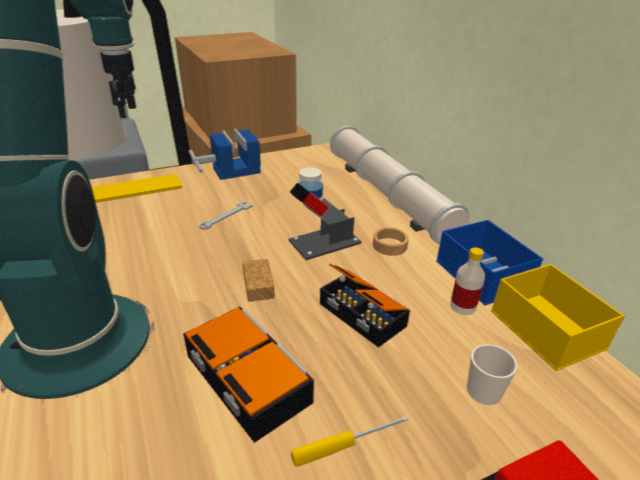

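The boxes that could be meant are the open one at scene (280,220) / side (364,305) and the shut one at scene (355,178) / side (248,370). The open one is smaller, so I choose it. The only tool in a sleeve is at scene (350,260). I'll check both in one close crop.

```bash
python3 - <<'E'
import cv2,numpy as np
a=cv2.imread("pics/scene0.png")[175:355,230:395]; b=cv2.imread("pics/side0.png")[175:350,280:420]
A=cv2.resize(a,None,fx=2.4,fy=2.4,interpolation=cv2.INTER_CUBIC);B=cv2.resize(b,None,fx=2.8,fy=2.8,interpolation=cv2.INTER_CUBIC)
c=np.zeros((500,800,3),np.uint8); c[:A.shape[0],:A.shape[1]]=A; c[:B.shape[0],400:400+B.shape[1]]=B[:, :400]
cv2.imwrite("pics/crop.png",c)
E
```

```text
(no output)
```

View pics/crop.png

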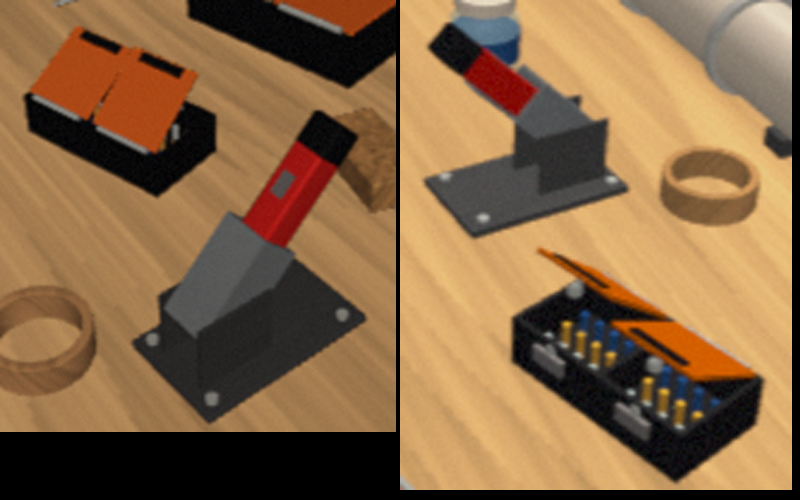

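```bash
cat > h.py <<'E'
import numpy as np
from station import robot, imaging
def ray(n,u,v):
    c=imaging.calibration(n);K=c['intrinsics']
    if n=='wrist':
        s=robot.observe();T=np.eye(4);T[:3,:3]=s['ee_rot'];T[:3,3]=s['ee_pos'];T=T@c['mount']
    else: T=np.linalg.inv(c['view'])
    d=T[:3,:3]@np.linalg.inv(K)@[u,v,1]
    return T[:3,3],d/np.linalg.norm(d)
def onz(n,u,v,z):
    o,d=ray(n,u,v);return o+d*(z-o[2])/d[2]
def tri(a,b):
    A=np.zeros((3,3));r=np.zeros(3)
    for o,d in(ray(*a),ray(*b)):
        P=np.eye(3)-np.outer(d,d);A+=P;r+=P@o
    return np.linalg.solve(A,r)
E
python3 - <<'E'
from h import *
sc=lambda u,v:('scene',230+u/2.4,175+v/2.4)
sd=lambda u,v:('side',280+(u-400)/2.8,175+v/2.8)
np.set_printoptions(precision=3,suppress=True)
for t,p,z in[('box sc bot',sc(157,195),0),('sc L',sc(28,132),0),('sc R',sc(214,150),0),('sd bot',sd(675,480),0),('sd L',sd(515,362),0),('sd R',sd(758,425),0),('sd topL',sd(513,320),.045),('sd topR',sd(762,378),.045),
 ('st sc L',sc(134,345),.008),('sc B',sc(210,412),.008),('sc R',sc(365,318),.008),('sd L',sd(427,182),.008),('sd B',sd(474,235),.008),('sd R',sd(627,185),.008)]:
    print(t,onz(*p,z))
sd_=sd
print('butt centre-ish',tri(sc(330,135),sd(455,48)))
# cover free-edge corners: scene near cover (left->), side
for t,a,b in[('coverA free corner out',sc(196,70),sd(540,249)),('coverA free inner',sc(132,50),sd(608,290)),('coverB free outer',sc(78,27),sd(692,380)),('B free inner',sc(122,48),sd(612,322))]:
    print(t,tri(a,b))
E
```

```text
box sc bot [ 0.57  -0.056  0.   ]
sc L [ 0.626 -0.215  0.   ]
sc R [ 0.488 -0.083  0.   ]
sd bot [ 0.539 -0.245  0.   ]
sd L [ 0.487 -0.087  0.   ]
sd R [ 0.623 -0.221  0.   ]
sd topL [ 0.483 -0.09   0.045]
sd topR [ 0.622 -0.219  0.045]
st sc L [0.684 0.097 0.008]
sc B [0.671 0.185 0.008]
sc R [0.515 0.179 0.008]
sd L [0.511 0.165 0.008]
sd B [0.518 0.071 0.008]
sd R [0.68  0.089 0.008]
butt centre-ish [0.522 0.126 0.164]
coverA free corner out [ 0.506 -0.084  0.101]
coverA free inner [ 0.534 -0.147  0.1  ]
coverB free outer [ 0.548 -0.238  0.085]
B free inner [ 0.529 -0.17   0.089]
```

>>> move_arm(increments=[[0,0,-8.4,1.92,-4.15,0,1],[0,0,-16.8,3.84,-8.3,0,1],[0,0,-25.2,5.76,-12.45,0,1],[0,0,-33.6,7.68,-16.6,0,1],[0,0,-42,9.6,-20.75,0,1],[0,0,-50.4,11.52,-24.9,0,1],[0,0,-58.8,13.44,-29.05,0,1],[0,0,-67.2,15.36,-33.2,0,1],[0,0,-75.6,17.28,-37.35,0,1],[0,0,-84,19.2,-41.5,0,1],[0,0,-92.4,21.1,-45.6,0,1],[0,0,-100.8,23,-49.8,0,1]])

```text
clock: 1.3
ee_pos: [0.4321, 0.0918, 0.2314]
ee_rot: [[0.5, 0.866, 0.0], [0.866, -0.5, 0.0], [0.0, -0.0, -1.0]]
force: [1.6, 1.7, -0.0]
opening: -0.0
grasp_force: 0.0
```

>>> move_arm(increments=[[0,0,-8.4,1.9,-4.1,0,1],[0,0,-16.8,3.8,-8.2,0,1],[0,0,-25.2,5.8,-12.3,0,1],[0,0,-33.6,7.7,-16.5,0,1],[0,0,-42,9.7,-20.6,0,1],[0,0,-42,9.7,-20.6,0,1],[0,0,-42,9.7,-20.6,0,1]])

```text
clock: 2.0
ee_pos: [0.5286, -0.1134, 0.2307]
ee_rot: [[0.95, 0.314, -0.001], [0.314, -0.95, -0.001], [-0.001, 0.0, -1.0]]
force: [0.2, 0.4, 0.1]
opening: 0.0001
grasp_force: 0.0
```

```bash
python3 - <<'E'
from h import *
import cv2
print(robot.observe()['ee_pos'])
cv2.imwrite("pics/w1.png",imaging.snapshot("wrist"))
E
```

```text
[ 0.52857221 -0.11335189  0.23070262]
```

View pics/w1.png

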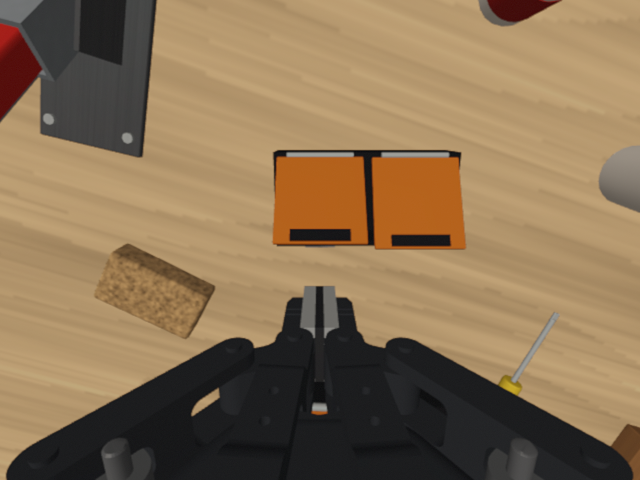

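The wrist view shows the box square to the tool. Its hinge edge runs from (274,152) to (460,153), the left cover is centred near column 320 and the right near 418.

```bash
python3 - <<'E'
from h import *
np.set_printoptions(precision=4,suppress=True)
a=onz('wrist',274,152,.045);b=onz('wrist',460,153,.045)
print(a,b,np.linalg.norm(a-b),(a+b)/2)
d=(a-b)[:2]/np.linalg.norm(a-b);x=np.array([d[1],-d[0]]);c=((a+b)/2)[:2]-.045*x
print('c',c,'yaw',np.degrees(np.arctan2(x[1],x[0])))
for s in(1,-1): print([c+.042*x+s*.043*d-r*x for r in(.05,.055,.062)])
E
```

```text
[ 0.5691 -0.0563  0.045 ] [ 0.6215 -0.2171  0.045 ] 0.16907858746282023 [ 0.5953 -0.1367  0.045 ]
c [ 0.5525 -0.1507] yaw 18.050530461219545
[array([ 0.5315, -0.1123]), array([ 0.5268, -0.1138]), array([ 0.5201, -0.116 ])]
[array([ 0.5582, -0.194 ]), array([ 0.5534, -0.1956]), array([ 0.5468, -0.1978])]
```

>>> move_arm(increments=[[0,0,0,0.1,0,-4,1],[0,0,0,0.1,0,-8,1],[0,0,0,0.1,0,-11.5,1],[0,0,0,0.1,0,-13,1],[0,0,0,0,0,-14,1],[0,0,0,-0.2,-0.05,-15,1],[0,0,0,-0.4,-0.1,-16,1],[0,0,0,-0.6,-0.2,-17,1],[0,0,0,-0.6,-0.2,-17.4,1],[0,0,0,-0.6,-0.2,-17.8,1],[0,0,0,-0.6,-0.2,-17.9,1]])

```text
clock: 3.15
ee_pos: [0.5228, -0.1145, 0.052]
ee_rot: [[0.949, 0.315, -0.0], [0.315, -0.949, 0.0], [-0.0, -0.0, -1.0]]
force: [-0.7, -0.1, -0.3]
opening: 0.0002
grasp_force: 0.0
```

>>> move_arm(increments=[[0,0,0,0,0,-0.2,1],[0,0,0,0,0,-0.4,1],[0,0,0,0,0,-0.5,1],[0,0,0,0,0,-0.5,1]])

```text
clock: 3.55
ee_pos: [0.5231, -0.1147, 0.0482]
ee_rot: [[0.949, 0.315, 0.001], [0.315, -0.949, 0.001], [0.001, -0.0, -1.0]]
force: [-7.3, 1.2, 25.1]
opening: 0.0
grasp_force: 12.4
```

>>> move_arm(increments=[[0,0,0,0,0,4,1],[0,0,0,0.3,0,8,1],[0,0,0,1.6,-4,9,1],[0,0,0,3.4,-8,9,1],[0,0,0,3.4,-8,7,1],[0,0,0,3.4,-8,5,1],[0,0,0,3.3,-8,4,1],[0,0,0,3.1,-8.1,3,1],[0,0,0,2.9,-8.1,2,1],[0,0,0,2.7,-8.2,1,1],[0,0,0,2.7,-8.2,0.4,1],[0,0,0,2.7,-8.2,0,1]])

```text
clock: 4.75
ee_pos: [0.5497, -0.1968, 0.0474]
ee_rot: [[0.949, 0.315, -0.0], [0.315, -0.949, 0.0], [-0.0, -0.0, -1.0]]
force: [-15.8, 4.6, 48.8]
opening: 0.0002
grasp_force: 24.4
```

>>> move_arm(increments=[[0,0,0,0,0,0,1],[0,0,0,0,0,0,1]])

```text
clock: 4.95
ee_pos: [0.5496, -0.1967, 0.0482]
ee_rot: [[0.949, 0.315, -0.0], [0.315, -0.949, 0.001], [0.0, -0.001, -1.0]]
force: [-10.7, 4.3, 24.0]
opening: 0.0002
grasp_force: 11.9
```

>>> move_arm(increments=[[0,0,0,0,0,4,1],[0,0,0,0,0,8,1],[0,0,0,0,0,12,1],[0,0,-2,-1,2,16,1],[0,0,-4,-2,6,18,1],[0,0,-6,-3,10,20,1],[0,0,-8,-4,14,22,1],[0,0,-10,-5,18,24,0],[0,0,-11.8,-6.5,22.5,25,-1],[0,0,-11.8,-8,27,25,-1],[0,0,-11.8,-9,31,25,-1],[0,0,-11.8,-9,31,25,-1]])

```text
clock: 6.15
ee_pos: [0.4584, 0.1188, 0.2973]
ee_rot: [[0.993, 0.122, -0.0], [0.122, -0.993, 0.002], [0.0, -0.002, -1.0]]
force: [0.5, -1.3, -0.1]
opening: 0.0721
grasp_force: 0.0
```

>>> move_arm(increments=[[0,0,0,0,0,0,-1],[0,0,0,0,0,0,-1]])

```text
clock: 6.35
ee_pos: [0.4601, 0.1126, 0.2974]
ee_rot: [[0.994, 0.113, 0.0], [0.113, -0.994, 0.0], [0.0, -0.0, -1.0]]
force: [-1.0, 0.2, 0.6]
opening: 0.0855
grasp_force: 0.0
```

```bash
python3 - <<'E'
from h import *
import cv2
a=imaging.snapshot("wrist");s=robot.observe();print(s['ee_pos'],s['ee_rot'])
b=imaging.snapshot("side")
cv2.imwrite("pics/w2.png",a);cv2.imwrite("pics/s2.png",b)
c=np.zeros((600,800,3),np.uint8);c[:480,:640]=a
B=cv2.resize(b[150:330,250:420],None,fx=1.6,fy=1.6);c[600-B.shape[0]:,800-B.shape[1]:]=B
cv2.imwrite("pics/c2.png",c)
E
```

```text
[0.4601309  0.11243317 0.29732041] [[ 9.93655430e-01  1.12467146e-01  1.65727207e-04]
 [ 1.12467141e-01 -9.93655444e-01  3.85310531e-05]
 [ 1.69009219e-04 -1.96477250e-05 -9.99999986e-01]]
```

View pics/c2.png

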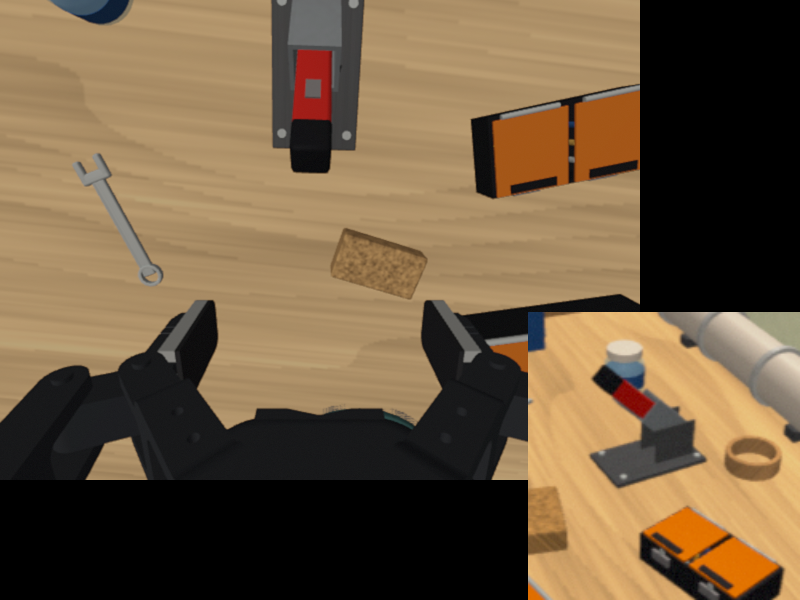

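Both covers read as shut in the side inset at about (710,545). In the wrist view the barrel's red/black line is at (312,121), the sleeve's upper lip at row 47, and the plate corners are at (272,149) and (356,150).

```bash
python3 - <<'E'
from h import *
import cv2
np.set_printoptions(precision=4,suppress=True)
a=onz('wrist',272,149,.008);b=onz('wrist',356,150,.008);d=(a-b)[:2];print(a,b,np.linalg.norm(d),'yaw',np.degrees(np.arctan2(-d[0],d[1])))
print('orig from corners',(a+b)[:2]/2+.072*np.array([d[1],-d[0]])/np.linalg.norm(d))
m=onz('wrist',317,47,.1206);print('lip',m)
for n,f in(('wrist','w2'),('side','s2')):
    h=cv2.cvtColor(cv2.imread(f'pics/{f}.png'),cv2.COLOR_BGR2HSV)
    k=cv2.inRange(h,(0,150,60),(6,255,255))|cv2.inRange(h,(174,150,60),(180,255,255))
    r=(slice(0,200),slice(250,380)) if n=='wrist' else (slice(150,260),slice(270,370))
    z=np.zeros_like(k);z[r]=k[r]
    cs,_=cv2.findContours(z,0,2);c=max(cs,key=cv2.contourArea);print(n,cv2.boundingRect(c),cv2.approxPolyDP(c,3,True)[:,0].tolist())
E
```

```text
[0.5076 0.1735 0.008 ] [0.5176 0.0737 0.008 ] 0.10026194148999766 yaw 5.727531874966891
orig from corners [0.5842 0.1308]
lip [0.5993 0.1289 0.1206]
wrist (292, 50, 40, 71) [[298, 50], [292, 119], [330, 120], [331, 51]]
side (302, 192, 27, 24) [[309, 192], [302, 201], [321, 215], [328, 206]]
```

```bash
python3 - <<'E'
from h import *
np.set_printoptions(precision=4,suppress=True)
for z in(.15,.16,.17,.18):print(onz('wrist',311,119.5,z))
print(onz('wrist',314.5,50,.12))
print(tri(('wrist',311,119.5),('side',305.5,196.5)),tri(('wrist',330,120),('side',302,201)))
E
```

```text
[0.5424 0.1272 0.15  ]
[0.5422 0.1269 0.16  ]
[0.5419 0.1267 0.17  ]
[0.5417 0.1264 0.18  ]
[0.597  0.1307 0.12  ]
[0.5411 0.1278 0.1475] [0.5353 0.1155 0.1432]
```

>>> move_arm(increments=[[0,0,-1,4,0.7,0,-1],[0,0,-1,7.8,1.4,0,-1],[0,0,-1,7.8,1.4,-4,-1],[0,0,-1,7.8,1.4,-8,-1],[0,0,-1,7.8,1.4,-11,-1],[0,0,-1,7.8,1.4,-14,-1],[0,0,-1,7.8,1.4,-15.5,-1],[0,0,-1,7.8,1.4,-16.7,-1],[0,0,-1,7.8,1.4,-16.7,-1]])

```text
clock: 7.35
ee_pos: [0.5377, 0.1271, 0.1297]
ee_rot: [[0.995, 0.096, -0.001], [0.096, -0.995, -0.001], [-0.001, 0.0, -1.0]]
force: [0.1, -0.0, 0.5]
opening: 0.0851
grasp_force: 0.0
```

```bash
python3 - <<'E'
from h import *
import cv2
s=robot.observe();print(s['ee_pos'],s['force'])
a=imaging.snapshot("wrist");b=imaging.snapshot("side")
c=np.zeros((480,800,3),np.uint8);c[:,:400]=a[:,120:520]
c[:,400:]=cv2.resize(b[120:264,260:380],(400,480))
cv2.imwrite("pics/c3.png",c)
E
```

```text
[0.53769299 0.12708687 0.12966383] [ 0.06118923 -0.00875078  0.53110743]
```

View pics/c3.png

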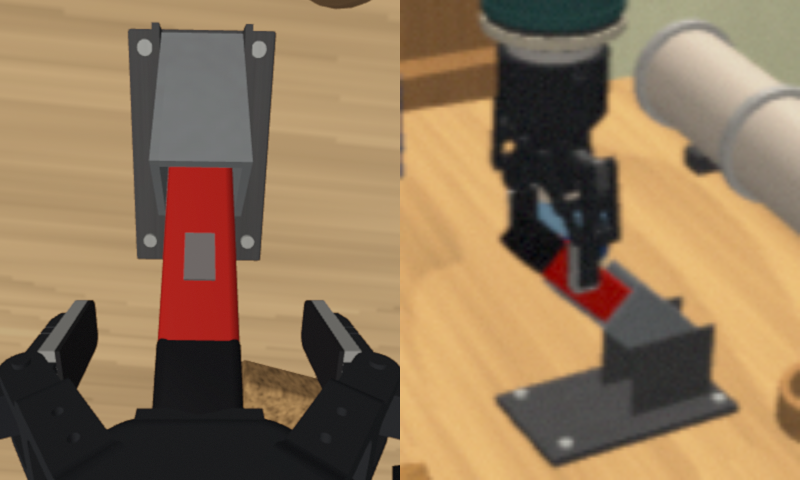

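The barrel at crop (200,330) is centred between the pads at (75,340) and (325,340), and the side view shows the fingers straddling it. Closing now.

>>> move_arm(increments=[[0,0,0,0,0,0,0],[0,0,0,0,0,0,1],[0,0,0,0,0,0,1],[0,0,0,0,0,0,1],[0,0,0,0,0,0,1],[0,0,0,0,0,0,1],[0,0,0,0,0,0,1],[0,0,0,0,0,0,1]])

```text
clock: 8.25
ee_pos: [0.538, 0.1274, 0.1307]
ee_rot: [[0.995, 0.097, 0.0], [0.097, -0.995, 0.0], [0.0, -0.0, -1.0]]
force: [-2.2, -1.0, 6.4]
opening: 0.0293
grasp_force: 58.9
```

>>> move_arm(increments=[[0,0,0,-0.35,-0.03,0.35,1],[0,0,0,-1.05,-0.1,1.06,1],[0,0,0,-1.75,-0.17,1.77,1],[0,0,0,-2.46,-0.24,2.47,1],[0,0,0,-3.17,-0.31,3.18,1],[0,0,0,-3.87,-0.37,3.9,1],[0,0,0,-4.58,-0.44,4.6,1],[0,0,0,-5.28,-0.51,5.3,1],[0,0,0,-6.0,-0.58,6.0,1],[0,0,0,-7.0,-0.68,7.1,1],[0,0,0,-8.1,-0.78,8.1,1],[0,0,0,-9.2,-0.88,9.3,1]])

```text
clock: 9.45
ee_pos: [0.4441, 0.1183, 0.2232]
ee_rot: [[0.995, 0.097, -0.002], [0.097, -0.995, -0.001], [-0.003, 0.001, -1.0]]
force: [0.3, -0.8, -2.6]
opening: 0.0294
grasp_force: 59.2
```

>>> move_arm(increments=[[0,0,0,-0.5,0,2,1],[0,0,0,-1,0,5,1],[0,0,0,-1,0,8,1],[0,0,0,-1,0,10,1],[0.7,-7,0,-1,0,11,1],[1.3,-14,0,-1,0,11,1],[2,-21,0,-1,0,11,1],[2.7,-28,0,-1,0,11,1],[3.4,-35,0,-1,0,11,1],[4,-41,0,-1,0,11,1],[4.3,-44.8,0,-1,0,11,1],[4.3,-44.8,0,-1,0,11,1]])

```text
clock: 10.65
ee_pos: [0.4344, 0.1175, 0.332]
ee_rot: [[0.703, 0.096, 0.705], [0.069, -0.995, 0.066], [0.708, 0.003, -0.707]]
force: [0.6, 0.2, -2.2]
opening: 0.0296
grasp_force: 60.1
```

>>> move_arm(increments=[[0,0,0,0,0,0,1],[0,0,0,0,0,0,1],[0,0,0,0,0,0,1]])

```text
clock: 10.95
ee_pos: [0.4358, 0.1187, 0.3334]
ee_rot: [[0.704, 0.097, 0.703], [0.069, -0.995, 0.068], [0.707, 0.001, -0.707]]
force: [-0.3, 0.5, -2.4]
opening: 0.029
grasp_force: 60.1
```

```bash
python3 - <<'E'
from h import *
import cv2
s=robot.observe();print(s['ee_pos'],s['force'],s['grasp_force'])
a=imaging.snapshot("scene");b=imaging.snapshot("side")
c=np.zeros((480,800,3),np.uint8);c[:,:400]=a[:,200:600]
c[:,400:]=b[:,100:500]
cv2.imwrite("pics/c4.png",c)
E
```

```text
[0.43581108 0.11870972 0.33340037] [-0.29407128  0.52640306 -2.3651694 ] 60.10079026222229
```

View pics/c4.png

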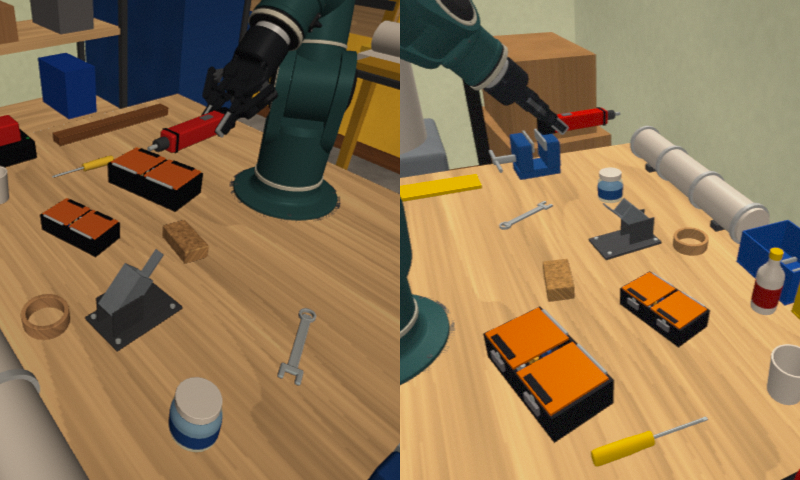

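The tool is held up clear of everything and looks about level: tip at scene (350,150) and side (318,114). I'll check the angle by intersecting the planes of the barrel's axis line in the two views.

```bash
python3 - <<'E'
from h import *
import cv2
c=cv2.imread('pics/c4.png');h=cv2.cvtColor(c,cv2.COLOR_BGR2HSV)
k=cv2.inRange(h,(0,170,60),(6,255,255))|cv2.inRange(h,(174,170,60),(180,255,255))
N=[]
for n,x0,x1,y0,y1,off in(('scene',155,235,100,160,200),('side',550,615,95,140,-300)):
    z=np.zeros_like(k);z[y0:y1,x0:x1]=k[y0:y1,x0:x1]
    p=cv2.findNonZero(z);vx,vy,u,v=cv2.fitLine(p,cv2.DIST_L2,0,.01,.01).ravel()
    print(n,len(p),u+off,v,np.degrees(np.arctan2(vy,vx)))
    N.append(np.cross(ray(n,u+off,v)[1],ray(n,u+off+40*vx,v+40*vy)[1]))
    if n=='scene':P=(n,u+off,v)
    else:Q=(n,u+off,v)
d=np.cross(*N);d/=np.linalg.norm(d);print('axis',d,'elev',np.degrees(np.arcsin(d[2])),'mid',tri(P,Q),'tip',tri(('scene',350,150),('side',318,114)))
E
```

```text
scene 1226 392.1574 130.86705 -23.722513
side 721 284.29126 118.24272 -7.2723026
axis [-0.99531577 -0.09057367  0.03380711] elev 1.9373740804711403 mid [0.48702304 0.12654517 0.34708263] tip [0.57116651 0.13310089 0.34251891]
```

```bash
python3 - <<'E'
from station import robot
s=robot.observe();print(s['clock'],s['joint_vel'],s['grasp_force']);print(robot.job_done())
E
```

```text
11.05 [ 0.22736209  0.22174264 -0.3242644   0.17253379  0.02937477 -0.25989052
 -0.03230649] 60.1016628742218
the job is handed in; nothing more can be done
None
```

I handed the job in at 11 s, with both covers pressed shut and the screwdriver held still about 34 cm above the bench, level to about 2°; in the last pictures nothing else on the bench looked moved, and no verdict came back.

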